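Lock the bayonet fine adjuster of a pump control block

ROBOT

A 6-joint arm with a two-finger parallel gripper is mounted at the origin on a cart in front of the work surface, level with it; the furniture and walls round the work are solid. World frame = base frame: x ahead of the robot, y to its left, z up, the work surface at z = 0. Lengths are in mm, angles in degrees, forces in N, time in s.
With the tool pointing down it reaches from about 350 to 850 mm from the base axis. Payload 8.1 kg.
Tool frame: the origin (TCP) lies midway between the tips of the shut fingers; the grasp point (between the pads) lies 19 mm behind it; z points along the fingers, y is the direction in which the jaws open and shut (so a half turn about z gives the same grasp; the last joint's range is limited). The gripper opens to 85 mm and grips with 20 to 120 N. Pads are 22 mm wide; open, the fingers measure 114 mm over their backs; the gripper's body (76 mm by 85 mm) begins 54 mm behind the grasp point. The pads swing forward as they close: fully open they stand 13 mm farther back than shut.
Start: joints at [67.07, 7.471, 85.268, -0, 87.261, -4.893], TCP at [185.754, 570.526, 200.692] pointing down, gripper open.
Joint ranges: [-169.43, 169.43], [-51.17, 129.36], [1.28, 143.12], [-76.62, 256.62], [0, 156.53], [-152.29, 152.29]. Speed limits (degrees/s): [136.94, 136.94, 159.86, 180, 180, 180].

INTERFACE

Orientations are given as [roll, pitch, yaw] about the fixed x, y, z axes, in that order (R = Rz(yaw) Ry(pitch) Rx(roll)).
In Python, from bench import telemetry, snapshot, camera_params, job gives the robot as it stands. The module is installed in compiled form; this text tells all that it offers.
- The arm moves only by the shell command python3 -m jog 'ROWS' [FORCE]. ROWS is JSON, a list that holds one entry, the list of rows, each a list of 7 numbers: the shift along the tool's x, y, z in units of 50 mm (1.0 is 50 mm), then the turn, a rotation vector about the tool's x, y, z in units of 2 pi rad (1.0 is 2 pi rad), then the opening, from 0 (shut) to 1 (fully open). In form: [[[dx, dy, dz, rx, ry, rz, claw], ...]]. A call has 1 to 12 rows; each row shifts and turns the commanded pose from where the row before left it, along the tool's axes as they then stand; what a row does not reach is not made up. A row lasts 1/8 s, in which the tool goes at most 62.5 mm and 10.7 degrees, less where a joint would pass 70% of its speed; a pose out of reach is approached as far as the arm can. A call with a number of a shift or a turn outside -1 to 1 is refused whole. A call with a gripper value outside its range is refused whole. The fingers move at their own pace and stop on an object; FORCE is the grip in N (left out, the last holds). Time passes only in rows, so rows that do not move let the fingers close. It gives the time, the measured TCP pose, the force and the opening at its end, in the units of the state.
- telemetry.sense(): the state, without advancing time (a new reading comes with each control period).
- snapshot(name): name is "scene" or "side" or "wrist"; returns (picture, depth): 384x512x3 uint8, red, green, blue; 384x512 float32, mm along the optical axis (not along the pixel's ray), 0 where there is no reading.
- camera_params(name): a dict with "K" (3x3 intrinsics, pixels), "extrinsics" (4x4, takes a point from camera to world coordinates). Camera axes: x right, y down, z forward; pixel columns grow to the right and rows downward; lengths in mm; the calibration is good to about 2 mm. A picture is of the moment at which its call begins: read the wrist's pose just before it. camera_params takes no time and is no camera call; for the wrist camera it gives the pose at the moment of the call.
- job.hand_in(): hands the job in, once; it reports no verdict.
The state is a dict: "time": time; "joint_pos": joint angles; "qd": joint speeds; "joint_efforts": joint torques, N m; "tool_pos": TCP position; "tcp_rot": TCP orientation; "ft_force": force on the tool from outside, world axes, zero at the start; "wrist_torque": the same for the moment, N m; "finger_gap": finger opening in mm.
Only numpy, scipy, OpenCV 4.12 (cv2) and the standard library are available. Lean on these libraries where they do the work, as an engineer would, in place of code of your own. Each camera call takes 0.05 s, during which the arm holds its last target. There are 200 camera calls.

TASK

The control block has two concentric knobs: lock the small inner one. Press it down lightly and turn it clockwise until you feel its key find the hidden slot, push it gently fully home without forcing it, then, keeping it home, turn it back anticlockwise until its bar lines up with the two index ribs on the block, and let go. Do not turn the outer ring, and leave the things lying around where they are.

Things in the scene. Friction and masses are not known exactly. Their poses are not given: they have to be found in the camera images.
- valve_block: Grey cast block 136 x 80 x 46 mm (x, y, z) on a dark foot flange 170 x 84 x 8 mm, bolted down, maybe skewed on the bench. Origin: centre of its underside; z up, x along its long side. Both knobs turn about its z axis. Two steel index ribs (18 x 5 mm, 3.5 mm high) lie on its top face along the x axis, 55 mm either side of the knobs' axis.
- inner_knob: Black inner knob: hub 26 mm across, 10 mm high, and a flat-sided bar grip to pinch, 38 x 13 mm, from 9 to 37 mm above the origin. Origin: on the axis, under the hub; x along the bar, z up. It turns and slides on the block's z axis. Home: origin 64 mm above the block's underside; at the start 8 mm higher, turned 9 to 29 degrees anticlockwise of the ribs. Half a turn round is the same.
- knob_top (a point): Middle of the bar's top, 37 mm above the knob's origin. Let go at home with its key turned away from the slot, under the plate, the knob stays down; let go while pressed beside the slot it rises again. It turns freely (0.015 N m) both above the plate and home under it.
- key_tip (a point): Underside of the knob's hidden T-shaped key (a 20 mm bar along the knob's x, 40 mm below its origin). It rests on the gate plate at the start. A press of 4 to 8 N is right while searching; over the slot the upward force falls away and the knob goes 8 mm down to a firm shoulder with hardly any force; the key then lies 1.5 mm under the plate.
- face (a point): Fixed point on the block's axis, 32 mm above its underside, at the top of the hidden slotted gate plate. The plate is sprung: about 2 N to start it, then 4.5 N per mm; forcing the knob home beside the slot would take over 35 N, too much. The slot lies 30 to 80 degrees clockwise (seen from above) of the knob's start angle, with about 12 degrees of play either side; it is not seen or measured.
- outer_lug (a point): Top of one of three round lugs (9 mm across, 29 mm from the axis) on the outer ring, a knurled aluminium ring, 72 mm across, top face 62 mm and lug tops 66 mm above the block's underside. It turns very easily (0.02 N m) and must stay as it is: keep the fingertips over 70 mm above the block's underside. The point turns with it.
- bearing: Steel ball bearing lying flat, 72 mm diameter, 18 mm high, loose behind the block; origin: centre of its underside. To be left alone.
- spanner_17: Small steel spanner, 189 x 34 x 7 mm, loose beside the block; origin: centre of its underside, y along its length. To be left alone.
- brass_bush: Brass bush lying on its side, 94 x 52 x 52 mm, loose beside the block; origin: centre of its underside, y along its barrel. To be left alone.

How it is judged (in metres and radians):
On the way:
1. the inner knob's key has passed the slot and the knob is fully home (z of inner_knob in the frame of valve_block below 0.0655 m), for 0.1 s.
At the end, for the whole second after the job is handed in: The inner knob is fully home (within 1.5 mm of its shoulder), its bar lies within 0.12 rad (7 degrees) of the line of the index ribs, and it is released and at rest (z of inner_knob in the frame of valve_block below 0.0655 m and angle between the x axis of inner_knob and the x axis of valve_block, either way round below 0.12 rad and angular speed of inner_knob below 0.05 rad/s); the robot touches nothing.
It fails at once if the inner knob is forced: its key, gate plate or shoulder bear more than 25 N (contact force between inner_knob and valve_block above 25 N).
It fails at once if the outer ring is turned: its lug moves more than 3 mm (6 degrees) (distance of outer_lug from where it was at the start of the episode above 0.003 m).
It fails at once if a bystander is shifted more than 15 mm (distance of any of bearing, spanner_17, brass_bush from where it was at the start of the episode above 0.015 m).
It also fails if it takes over 51 s, if anything falls off the work surface, if the arm or the gripper's body presses on something with over 40 N, if the wrist force passes 120 N, or if a joint passes its speed limit or range.

## Working session

There is one attempt and no reset: what is moved stays moved. The work goes in short steps, Python scripts to look and compute and a shell command to move; the robot and the scene stay as the last step left them, time stands still between calls to the robot, and variables do not carry over. Pictures are saved under pics/ and viewed, about 8 in all and at most 12, crops included, and the job is handed in when it is done.

```bash
mkdir -p pics; python3 - <<'E'
from bench import telemetry,snapshot,camera_params
import cv2,numpy as np
s=telemetry.sense();print(s)
ims=[]
for n in("scene","side"):
    p,d=snapshot(n);np.savez(f"pics/{n}0.npz",p=p,d=d,**camera_params(n))
    ims.append(p)
    print(n,camera_params(n))
    cv2.imwrite(f"pics/{n}0.png",p[:,:,::-1])
E
```

```text
{'time': 0.0, 'joint_pos': array([ 6.70713870e+01,  7.51418200e+00,  8.53294747e+01,  1.13759739e-03,
        8.72599433e+01, -4.89445612e+00]), 'qd': array([-0.10906782,  0.04737591, -0.03373868, -0.01349891, -0.03822296,
       -0.02435546]), 'joint_efforts': array([-8.32638452e-04, -5.69397891e+01, -5.00552201e+01, -4.41931425e-04,
        1.50749227e-02,  5.86022384e-05]), 'tool_pos': array([185.50355782, 569.97972296, 199.65224494]), 'tcp_rot': array([-1.79896875e+02, -9.97125272e-03,  1.61965779e+02]), 'ft_force': array([0.75690103, 0.38780808, 0.78258388]), 'wrist_torque': array([ 0.0152732 , -0.02731568,  0.01881358]), 'finger_gap': 85.5635427038501}
scene {'K': array([[402.69269984,   0.        , 256.99029627],
       [  0.        , 402.69269984, 188.17367117],
       [  0.        ,   0.        ,   1.        ]]), 'extrinsics': array([[ 4.76963729e-01, -6.47715521e-01,  5.94112956e-01,
         7.28208143e+01],
       [-8.78765398e-01, -3.64231117e-01,  3.08394340e-01,
        -9.63094901e+01],
       [ 1.66426247e-02, -6.69178823e-01, -7.42915020e-01,
         7.39340024e+02],
       [ 0.00000000e+00,  0.00000000e+00,  0.00000000e+00,
         1.00000000e+00]])}
side {'K': array([[446.01882348,   0.        , 260.95971737],
       [  0.        , 446.01882348, 194.89732725],
       [  0.        ,   0.        ,   1.        ]]), 'extrinsics': array([[ 8.63028470e-01, -3.06420473e-01,  4.01607212e-01,
         2.23845160e+02],
       [-5.05004369e-01, -5.42776903e-01,  6.71091514e-01,
        -4.09203797e+02],
       [ 1.23469398e-02, -7.81984480e-01, -6.23175598e-01,
         6.13179397e+02],
       [ 0.00000000e+00,  0.00000000e+00,  0.00000000e+00,
         1.00000000e+00]])}
```

View pics/scene0.png

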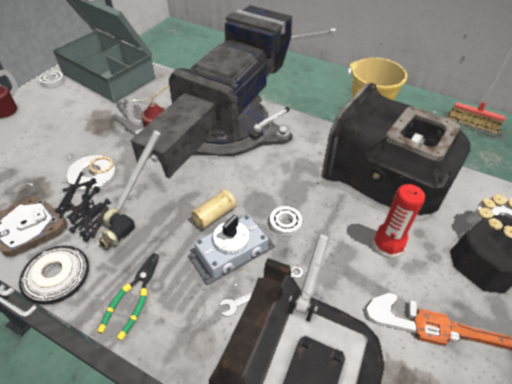

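View pics/side0.png

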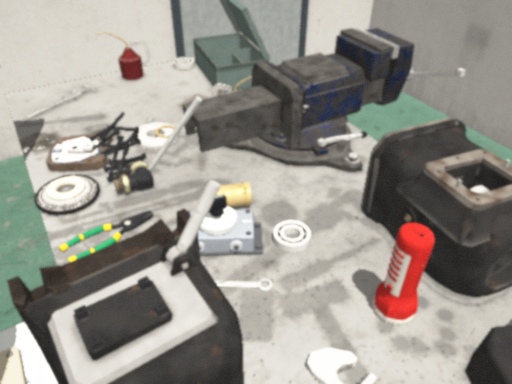

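Scene view: block at about (232,247), black knob at (231,226), ribs not resolved yet. The bearing is at (286,219), the bush at (213,209) and the spanner at (262,290). A tall clamp with a lever stands in front, at (300,330).

```bash
cat > h.py <<'E'
import numpy as np,cv2
def cloud(d,K,E):
    v,u=np.mgrid[:d.shape[0],:d.shape[1]]
    P=np.stack([(u-K[0,2])*d/K[0,0],(v-K[1,2])*d/K[1,1],d],-1)
    W=P@E[:3,:3].T+E[:3,3]; W[d==0]=np.nan; return W
def proj(X,K,E):
    c=(np.atleast_2d(X)-E[:3,3])@E[:3,:3]; return (c@K.T)[:,:2]/c[:,2:]
E
python3 - <<'E'
from h import *
for n,px in(("scene",[(231,226),(236,219),(231,240),(200,262),(262,240),(225,270),(286,219),(213,209),(240,300),(295,272),(320,240),(270,300)]),("side",[(218,205),(230,245),(212,190),(235,195),(292,234),(265,285),(205,205)])):
    z=np.load(f"pics/{n}0.npz");W=cloud(z['d'],z['K'],z['extrinsics'])
    for u,v in px: print(n,u,v,W[v,u].round(0))
    # dark knob: near block
z=np.load("pics/scene0.npz");W=cloud(z['d'],z['K'],z['extrinsics'])
p=z['p'];c=p[185:310,165:310];cv2.imwrite("pics/crop.png",cv2.resize(c,None,fx=5,fy=5,interpolation=2)[:600,:,::-1])
# height map of tall stuff within 300mm of block
c0=W[247,232];m=(np.hypot(W[...,0]-c0[0],W[...,1]-c0[1])<300)&(W[...,2]>90)
b=np.round(W[m][:,:2]/40).astype(int)
for k in np.unique(b,axis=0):print(k*40,W[m][(b==k).all(1)][:,2].max().round(),end=' ')
E
```

```text
scene 231 226 [470. 165. 102.]
scene 236 219 [486. 163. 107.]
scene 231 240 [465. 164.  61.]
scene 200 262 [417. 213.   6.]
scene 262 240 [506. 114.  45.]
scene 225 270 [417. 150.  27.]
scene 286 219 [616. 107.  -4.]
scene 213 209 [528. 248.  42.]
scene 240 300 [384.  96.   6.]
scene 295 272 [496.  29.  -0.]
scene 320 240 [379. -31. 307.]
scene 270 300 [nan nan nan]
side 218 205 [477. 166.  92.]
side 230 245 [476. 120.  29.]
side 212 190 [380. -40. 303.]
side 235 195 [547. 235.  39.]
side 292 234 [611. 114.  -1.]
side 265 285 [497.  29.  -1.]
side 205 205 [370. -41. 286.]
[200 -40] 213.0 [200   0] 222.0 [200  40] 222.0 [240 -80] 224.0 [240 -40] 223.0 [240   0] 216.0 [240  40] 214.0 [ 280 -120] 210.0 [280 -80] 232.0 [280 -40] 232.0 [280   0] 215.0 [280  40] 214.0 [ 320 -120] 212.0 [320 -80] 213.0 [320 -40] 249.0 [320   0] 223.0 [320  40] 223.0 [ 360 -120] 206.0 [360 -80] 207.0 [360 -40] 309.0 [360   0] 225.0 [360  40] 224.0 [400 -40] 310.0 [440 160] 109.0 [480 160] 112.0 [480 400] 129.0 [480 440] 122.0 [520 360] 150.0 [520 400] 195.0 [520 440] 150.0 [560 360] 151.0 [560 400] 194.0 [560 440] 150.0 [600 360] 151.0 [600 400] 151.0 [600 440] 150.0 [640 360] 150.0 [640 400] 150.0
```

View pics/crop.png

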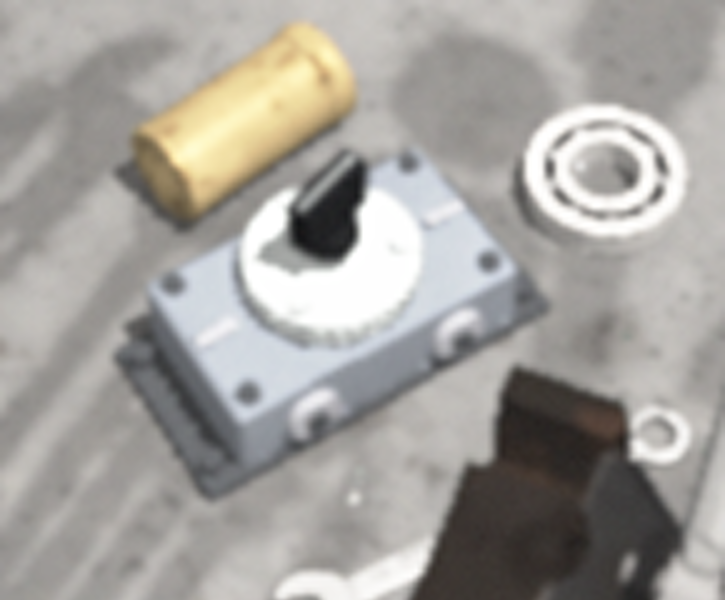

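The white ribs are at crop (217,332) and (441,215), which is scene (208.4,251.4) and (253.2,228). The bar's top runs from crop (300,210) to (350,155).

```bash
python3 - <<'E'
from h import *
from bench import camera_params,telemetry
z=np.load("pics/scene0.npz");K=z['K'];E=z['extrinsics'];W=cloud(z['d'],K,E)
def ray(u,v,h):
    r=E[:3,:3]@np.array([(u-K[0,2])/K[0,0],(v-K[1,2])/K[1,1],1]);return E[:3,3]+r*(h-E[2,3])/r[2]
for h in(49.5,57.5):
    a,b=ray(208.4,251.4,h),ray(253.2,228,h);print(h,a,b,(a+b)/2,np.linalg.norm(a-b),np.degrees(np.arctan2(*(b-a)[1::-1])))
# top-face heights
for u,v in [(213,262),(203,245),(240,212),(262,236),(255,238),(215,255),(246,226)]:print(u,v,W[v,u].round(1))
a,b=ray(165+60,185+41,109),ray(165+70,185+31,109);print(a,b,np.degrees(np.arctan2(*(b-a)[1::-1])))
print(camera_params("wrist"));s=telemetry.sense();print(s['tool_pos'],s['tcp_rot'])
E
```

```text
49.5 [425.75010474 193.62282239  49.5       ] [520.83299976 142.92193929  49.5       ] [473.29155225 168.27238084  49.5       ] 107.75591154277846 -28.067798007491362
57.5 [421.65722201 190.26050878  57.5       ] [515.637451   140.14759833  57.5       ] [468.6473365  165.20405355  57.5       ] 106.50627791408743 -28.067798007491355
213 262 [409.7 172.4  48.9]
203 245 [436.4 214.3  43.7]
240 212 [579.5 210.1  -1.5]
262 236 [513.6 117.9  46.6]
255 238 [503.4 129.   44.3]
215 255 [427.8 179.6  44.2]
246 226 [520.7 160.4  45.3]
[459.71192246 172.3466938  109.        ] [490.3345439  167.94374049 109.        ] -8.18197406998377
{'K': array([[282.79626803,   0.        , 257.76332676],
       [  0.        , 282.79626803, 187.13253332],
       [  0.        ,   0.        ,   1.        ]]), 'extrinsics': array([[ 3.08761208e-01,  9.15308105e-01,  2.58607018e-01,
         1.20438719e+02],
       [ 9.51139304e-01, -2.96919328e-01, -8.46931875e-02,
         5.91113608e+02],
       [-7.34938936e-04,  2.72121270e-01, -9.62262685e-01,
         3.72729851e+02],
       [ 0.00000000e+00,  0.00000000e+00,  0.00000000e+00,
         1.00000000e+00]])}
[185.52966548 570.01049829 199.7534006 ] [-1.79904479e+02 -8.60449439e-03  1.61963900e+02]
```

```bash
python3 - <<'E'
from h import *
a=np.array([185.5,570]);b=np.array([473,168])
for n in("scene","side"):
    z=np.load(f"pics/{n}0.npz");W=cloud(z['d'],z['K'],z['extrinsics']).reshape(-1,3);W=W[np.isfinite(W).all(1)]
    t=(W[:,:2]-a)@(b-a)/((b-a)@(b-a));o=W[:,:2]-a-t[:,None]*(b-a);r=np.hypot(*o.T)
    m=(t>-.2)&(t<1.2)&(r<160)&(W[:,2]>90)
    k=np.round(W[m]/50).astype(int);
    for q in np.unique(k[:,:2],axis=0):print(n,q*50,W[m][(k[:,:2]==q).all(1)][:,2].max().round())
from scipy.spatial.transform import Rotation as R
T=R.from_euler('xyz',[180,0,162],degrees=True)
print(T.inv().apply([287.5,-402,20])/50)
E
```

```text
scene [350  50] 222.0
scene [350 450] 94.0
scene [350 500] 130.0
scene [400 450] 154.0
scene [400 500] 154.0
scene [450 150] 110.0
scene [450 200] 109.0
scene [450 500] 104.0
scene [500 150] 112.0
scene [500 200] 108.0
scene [500 400] 122.0
scene [500 450] 99.0
side [350  50] 223.0
side [350 450] 95.0
side [350 500] 127.0
side [400 450] 153.0
side [400 500] 155.0
side [450 150] 111.0
side [450 500] 104.0
side [500 150] 110.0
side [500 200] 107.0
side [500 400] 115.0
side [500 450] 101.0
[-7.9530716  -5.86964667 -0.4       ]
```

```bash
python3 -m jog '[[[0,0,-0.4,0,0,0,1],[-0.795,-0.587,0,0,0,0,1],[-0.795,-0.587,0,0,0,0,1],[-0.795,-0.587,0,0,0,0,1],[-0.795,-0.587,0,0,0,0,1],[-0.795,-0.587,0,0,0,0,1],[-0.795,-0.587,0,0,0,0,1],[-0.795,-0.587,0,0,0,0,1],[-0.795,-0.587,0,0,0,0,1],[-0.795,-0.587,0,0,0,0,1],[-0.795,-0.587,0,0,0,0,1],[0,0,0,0,0,-0.0278,1]]]' 20
python3 -m jog '[[[0,0,0,0,0,0,1],[0,0,0,0,0,0,1],[0,0,0,0,0,0,1]]]'
python3 - <<'E'
from h import *
from bench import *
s=telemetry.sense();print(s['tool_pos'],s['tcp_rot'],s['ft_force'])
c=camera_params("wrist");p,d=snapshot("wrist");np.savez("pics/w1.npz",p=p,d=d,**c);cv2.imwrite("pics/w1.png",p[:,:,::-1])
W=cloud(d,c['K'],c['extrinsics'])
m=(np.hypot(W[...,0]-473,W[...,1]-168)<35)&(W[...,2]>98)&(W[...,2]<115)
print(m.sum(),W[m].mean(0),np.median(W[m],0))
r=cv2.minAreaRect(W[m][:,:2].astype(np.float32));print(r)
E
```

```text
time: 1.6
tool_pos: [474.8, 165.5, 222.2]
tcp_rot: [-180.0, 0.1, 171.9]
ft_force: [0.5, 0.1, -0.2]
finger_gap: 85.5
time: 1.98
tool_pos: [472.6, 169.0, 221.0]
tcp_rot: [180.0, 0.0, 171.9]
ft_force: [-0.3, -0.0, -0.2]
finger_gap: 86.0
[472.62348452 168.97766153 221.02774881] [1.79990728e+02 1.76278372e-02 1.71915784e+02] [-0.27888647 -0.00037928 -0.18895726]
428 [475.13346128 171.36240962 108.43951154] [474.97548471 171.40055579 108.62453893]
((476.001708984375, 171.22796630859375), (11.6720552444458, 36.936004638671875), 82.2518539428711)
```

View pics/w1.png

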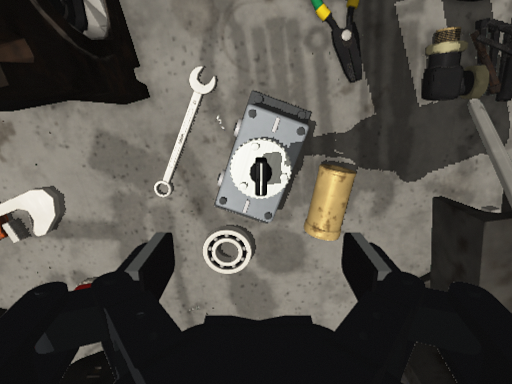

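Wrist view: the bar is vertical at (262,177), the ribs are at (277,125) and (247,202), the bush is at (330,200), and the bearing is at (228,251). All are clear of the block. I'll take a second view from a shifted place.

```bash
python3 -m jog '[[[-0.6,0,0.5,0,0,0,1],[-0.6,0,0.5,0,0,0,1],[0,0,0,0,0,0,1],[0,0,0,0,0,0,1],[0,0,0,0,0,0,1]]]'
python3 - <<'E'
from h import *
from bench import *
s=telemetry.sense();print(s['tool_pos'],s['tcp_rot'])
c=camera_params("wrist");p,d=snapshot("wrist");np.savez("pics/w2.npz",p=p,d=d,**c)
u,v=proj([473,168,60],c['K'],c['extrinsics'])[0].astype(int);print(u,v)
z1=np.load("pics/w1.npz");o=[]
for p,(u,v) in((z1['p'],(262,170)),(p,(u,v))):
    a=p[max(0,v-70):v+70,max(0,u-65):u+65];print(max(0,u-65),max(0,v-70),a.shape);o.append(cv2.resize(a,(390,420),interpolation=2))
cv2.imwrite("pics/c2.png",np.hstack(o)[:,:,::-1])
W=cloud(d,c['K'],c['extrinsics'])
m=(np.hypot(W[...,0]-473,W[...,1]-168)<35)&(W[...,2]>98)&(W[...,2]<115)
print(m.sum(),W[m].mean(0),cv2.minAreaRect(W[m][:,:2].astype(np.float32)))
E
```

```text
time: 2.65
tool_pos: [532.4, 160.5, 172.1]
tcp_rot: [180.0, 0.1, 172.0]
ft_force: [-0.2, -1.3, -0.7]
finger_gap: 85.2
[532.36568616 160.49505355 172.11643614] [1.79959092e+02 1.04576595e-01 1.71990728e+02]
257 116
197 100 (140, 130, 3)
192 46 (140, 130, 3)
732 [476.03982552 171.16649714 108.43338834] ((476.8070983886719, 171.27926635742188), (12.41852855682373, 37.92041015625), 81.8572998046875)
```

View pics/c2.png

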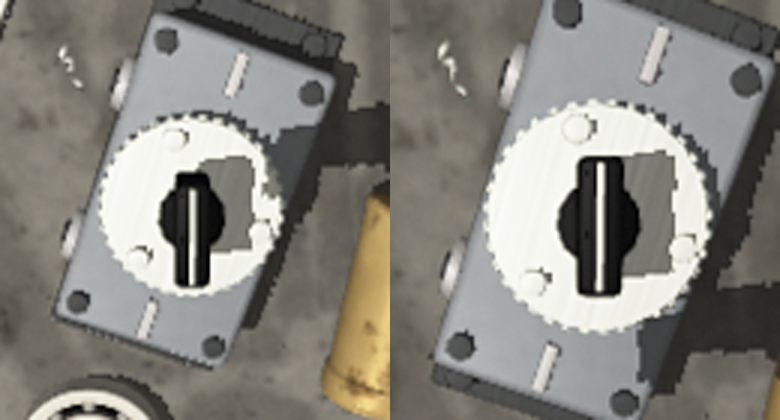

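```bash
python3 - <<'E'
from h import *
z=[np.load(f"pics/w{i}.npz") for i in(1,2)]
P=[q['K']@np.linalg.inv(q['extrinsics'])[:3] for q in z]
def tri(a,b):
    X=cv2.triangulatePoints(P[0],P[1],np.array(a,float),np.array(b,float)).ravel();return X[:3]/X[3]
A=tri((276,124.7),(280,64.3));B=tri((246.3,206.3),(243.7,168.3));k=tri((260.9,178.7),(261.8,121.5))
print(A,B,(A+B)/2,np.linalg.norm(A-B),np.degrees(np.arctan2(*(B-A)[1::-1])),'knob',k)
def ray(q,u,v,h):
    K,E=q['K'],q['extrinsics'];r=E[:3,:3]@np.array([(u-K[0,2])/K[0,0],(v-K[1,2])/K[1,1],1]);return E[:3,3]+r*(h-E[2,3])/r[2]
for q,a,b,c,e,f in((z[0],(276,124.7),(246.3,206.3),(260.9,178.7),(261,163),(260.7,194.7)),(z[1],(280,64.3),(243.7,168.3),(261.8,121.5),(262,100.3),(261.7,142.7))):
    A,B,k,e,f=[ray(q,*x,h) for x,h in((a,49.5),(b,49.5),(c,109),(e,109),(f,109))]
    print((A+B)/2,np.linalg.norm(A-B),np.degrees(np.arctan2(*(B-A)[1::-1])),'knob',k,np.degrees(np.arctan2(*(f-e)[1::-1])))
E
```

```text
[428.0254014  197.130577    47.05787948] [524.90468508 146.47210762  49.27117949] [476.46504324 171.80134231  48.16452949] 109.34703848106207 -27.605203606501906 knob [476.27205723 171.58714469 108.53542735]
[476.36650127 171.89461203  49.5       ] 109.3336870840024 -27.552539150553724 knob [476.16406154 171.65072375 109.        ] -8.38715932309079
[476.56603467 171.547606    49.5       ] 108.90127117802743 -27.535361166467283 knob [476.2397024  171.53020912 109.        ] -8.14427061426729
```

```bash
python3 -m jog '[[[0.57,0.033,0,0,0,0,1],[0.57,0.033,0,0,0,0,1],[0,0,0,0,0,0,1],[0,0,0.36,0,0,0,1],[0,0,0.35,0,0,0,1],[0,0,0.35,0,0,0,1],[0,0,0.35,0,0,0,1],[0,0,0.35,0,0,0,1],[0,0,0,0,0,0,1],[0,0,0,0,0,0,1],[0,0,0,0,0,0,1]]]' 20
python3 - <<'E'
from h import *
from bench import *
s=telemetry.sense();print(s['tool_pos'],s['tcp_rot'],s['ft_force'],s['wrist_torque'])
p,d=snapshot("wrist");cv2.imwrite("pics/w3.png",p[:,:,::-1])
E
```

```text
time: 4.08
tool_pos: [477.1, 171.4, 83.7]
tcp_rot: [180.0, 0.1, 172.0]
ft_force: [-0.3, 0.3, 0.5]
finger_gap: 85.4
[477.06030634 171.42500877  83.70072795] [1.79963755e+02 9.41922038e-02 1.71973002e+02] [-0.31617296  0.27713975  0.52175388] [-9.60404681e-05  5.26782855e-03  3.03361333e-02]
```

View pics/w3.png

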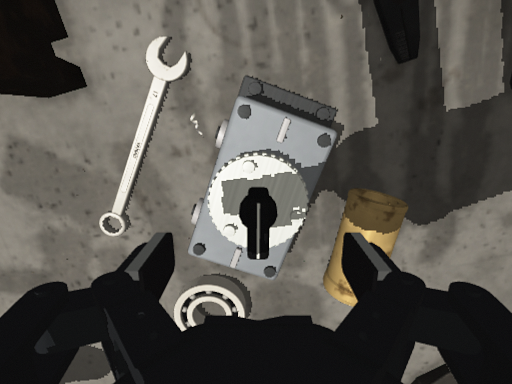

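The bar at (258,225) is centred between the pads at (174,240) and (342,240), so I'll close lightly.

```bash
python3 -m jog '[[[0,0,0,0,0,0,0],[0,0,0,0,0,0,0],[0,0,0,0,0,0,0],[0,0,0,0,0,0,0],[0,0,0,0,0,0,0],[0,0,0,0,0,0,0],[0,0,0,0,0,0,0],[0,0,0,0,0,0,0]]]' 20
python3 -c "
from bench import *
for i in range(1):
    s=telemetry.sense();print(s['tool_pos'],s['tcp_rot'],s['ft_force'],s['wrist_torque'],s['finger_gap'])"
```

```text
time: 5.12
tool_pos: [476.3, 171.2, 82.7]
tcp_rot: [-180.0, 0.0, 172.0]
ft_force: [1.1, 0.8, -0.7]
finger_gap: -0.1
[476.28415862 171.21489537  82.69099667] [-1.79999951e+02  1.60351766e-05  1.71971034e+02] [ 1.14052822  0.80745903 -0.70340468] [-0.01323771  0.01413163  0.03709794] -0.06334991302451468
```

The gap reads 0, so the bar isn't between the pads. I'll look.

```bash
python3 - <<'E'
from h import *
from bench import *
p,d=snapshot("wrist");c=camera_params("wrist");W=cloud(d,c['K'],c['extrinsics'])
q,_=snapshot("side");r,e=snapshot("scene");c=camera_params("scene")
a=cv2.resize(p[130:380,130:390],(520,500));b=cv2.resize(r[170:295,170:300],(520,500))
np.savez("pics/w4.npz",p=p,d=d);cv2.imwrite("pics/c4.png",np.hstack([a[:,60:460],b[:,60:460]])[:,:,::-1])
W2=cloud(e,c['K'],c['extrinsics'])
m=(np.hypot(W2[...,0]-476,W2[...,1]-172)<40)&(W2[...,2]>85)&(W2[...,2]<115);print(m.sum(),W2[m].mean(0) if m.any() else 0)
E
```

```text
145 [467.07085112 168.34656045  99.47909624]
```

View pics/c4.png

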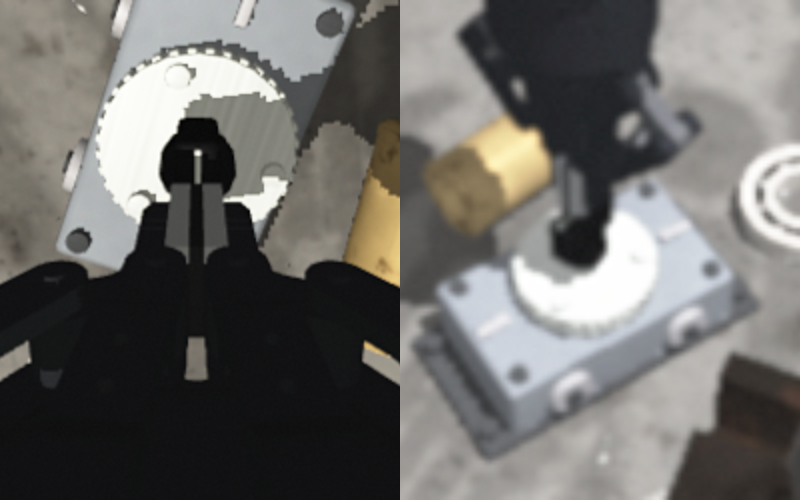

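```bash
python3 - <<'E'
from h import *
from bench import *
z=np.load("pics/w4.npz");d=z['d'];c=camera_params("wrist");s=telemetry.sense();print(s['finger_gap'],s['tool_pos'])
from scipy.spatial.transform import Rotation as R
T=R.from_euler('xyz',s['tcp_rot'],degrees=True)
W=cloud(d,c['K'],c['extrinsics']);L=T.inv().apply((W-s['tool_pos']).reshape(-1,3)).reshape(W.shape)
np.set_printoptions(linewidth=200,suppress=True)
for v in(195,205,215,222,230,240,250):
    print(v,[tuple(L[v,u].round(0).astype(int)) for u in range(238,280,3)])
E
```

```text
-0.042443149071724265 [476.28322062 171.21594313  82.6832733 ]
195 [(np.int64(8), np.int64(-14), np.int64(21)), (np.int64(7), np.int64(-12), np.int64(22)), (np.int64(8), np.int64(-10), np.int64(21)), (np.int64(8), np.int64(-8), np.int64(20)), (np.int64(18), np.int64(-5), np.int64(-13)), (np.int64(19), np.int64(-3), np.int64(-14)), (np.int64(19), np.int64(-1), np.int64(-14)), (np.int64(19), np.int64(0), np.int64(-14)), (np.int64(19), np.int64(2), np.int64(-14)), (np.int64(19), np.int64(4), np.int64(-15)), (np.int64(18), np.int64(6), np.int64(-12)), (np.int64(8), np.int64(9), np.int64(20)), (np.int64(8), np.int64(11), np.int64(21)), (np.int64(8), np.int64(14), np.int64(21))]
205 [(np.int64(0), np.int64(-15), np.int64(21)), (np.int64(6), np.int64(-11), np.int64(5)), (np.int64(7), np.int64(-9), np.int64(2)), (np.int64(16), np.int64(-6), np.int64(-24)), (np.int64(17), np.int64(-5), np.int64(-26)), (np.int64(17), np.int64(-3), np.int64(-26)), (np.int64(17), np.int64(-1), np.int64(-26)), (np.int64(17), np.int64(0), np.int64(-27)), (np.int64(17), np.int64(2), np.int64(-26)), (np.int64(17), n
[... 2733 characters left out ...]
 np.int64(-47))]
250 [(np.int64(7), np.int64(-9), np.int64(-59)), (np.int64(6), np.int64(-8), np.int64(-58)), (np.int64(10), np.int64(-6), np.int64(-65)), (np.int64(10), np.int64(-5), np.int64(-65)), (np.int64(11), np.int64(-4), np.int64(-66)), (np.int64(10), np.int64(-2), np.int64(-65)), (np.int64(11), np.int64(-1), np.int64(-66)), (np.int64(11), np.int64(0), np.int64(-66)), (np.int64(10), np.int64(2), np.int64(-64)), (np.int64(11), np.int64(3), np.int64(-66)), (np.int64(11), np.int64(4), np.int64(-65)), (np.int64(10), np.int64(5), np.int64(-65)), (np.int64(6), np.int64(7), np.int64(-58)), (np.int64(6), np.int64(8), np.int64(-57))]<stdin>:9: RuntimeWarning: invalid value encountered in cast
```

```bash
python3 - <<'E'
from h import *
from scipy.spatial.transform import Rotation as R
from bench import *
for f,tp,yaw in(("w1",[472.6,169,221],171.92),("w2",[532.4,160.5,172.1],172),("w4",None,0)):
    z=np.load(f"pics/{f}.npz")
    if tp is None:
        s=telemetry.sense();tp=s['tool_pos'];yaw=s['tcp_rot'][2];E=camera_params("wrist")['extrinsics'];K=camera_params("wrist")['K']
    else:E=z['extrinsics'];K=z['K']
    T=R.from_euler('xyz',[180,0,yaw],degrees=True)
    L=T.inv().apply((cloud(z['d'],K,E)-tp).reshape(-1,3));L=L[np.isfinite(L).all(1)]
    lim=-15 if f!="w4" else -28
    m=(abs(L[:,0])<16)&(abs(L[:,1])<65)&(L[:,2]<40 if f!="w4" else L[:,2]<-28)
    h=np.histogram(L[m][:,2],bins=np.arange(-80,45,5));print(f,dict(zip(h[1][:-1].astype(int),h[0])))
    q=L[m];q=q[q[:,2]>-80];o=np.argsort(-q[:,2])[:6];print(q[o].round(1))
E
```

```text
w1 {np.int64(-80): np.int64(531), np.int64(-75): np.int64(720), np.int64(-70): np.int64(728), np.int64(-65): np.int64(649), np.int64(-60): np.int64(572), np.int64(-55): np.int64(492), np.int64(-50): np.int64(315), np.int64(-45): np.int64(52), np.int64(-40): np.int64(0), np.int64(-35): np.int64(0), np.int64(-30): np.int64(0), np.int64(-25): np.int64(0), np.int64(-20): np.int64(0), np.int64(-15): np.int64(0), np.int64(-10): np.int64(0), np.int64(-5): np.int64(0), np.int64(0): np.int64(0), np.int64(5): np.int64(0), np.int64(10): np.int64(0), np.int64(15): np.int64(0), np.int64(20): np.int64(0), np.int64(25): np.int64(0), np.int64(30): np.int64(0), np.int64(35): np.int64(0)}
[[ -0.3  42.8 -42.4]
 [ -7.1  42.5 -43.4]
 [ -0.3 -43.3 -43.5]
 [ -2.5  42.6 -43.5]
 [ -6.5 -43.2 -43.5]
 [  3.2  42.6 -43.6]]
w2 {np.int64(-80): np.int64(555), np.int64(-75): np.int64(723), np.int64(-70): np.int64(726), np.int64(-65): np.int64(639), np.int64(-60): np.int64(582), np.int64(-55): np.int64(491), np.int64(-50): np.int64(318), np.int64(-45): np.int64(54), np.int64(-40): np.int64(0), np.int64(-35): np.int6
[... 625 characters left out ...]
p.int64(192), np.int64(-60): np.int64(301), np.int64(-55): np.int64(272), np.int64(-50): np.int64(239), np.int64(-45): np.int64(219), np.int64(-40): np.int64(147), np.int64(-35): np.int64(16), np.int64(-30): np.int64(0), np.int64(-25): np.int64(0), np.int64(-20): np.int64(0), np.int64(-15): np.int64(0), np.int64(-10): np.int64(0), np.int64(-5): np.int64(0), np.int64(0): np.int64(0), np.int64(5): np.int64(0), np.int64(10): np.int64(0), np.int64(15): np.int64(0), np.int64(20): np.int64(0), np.int64(25): np.int64(0), np.int64(30): np.int64(0), np.int64(35): np.int64(0)}
[[  9.7  -1.7 -33.3]
 [ 10.   -1.2 -33.9]
 [ 10.    2.  -33.9]
 [ 10.    2.5 -34.1]
 [ 10.1   5.7 -34.2]
 [ 10.2   4.6 -34.3]]
```

The wrist depth puts the open tips 43 mm behind the reported TCP, where 13 is specified. Shut, they're about 30 mm behind, 5-7 mm above the bar's top in the same picture. So the real fingers end about 30 mm above the reported TCP, and the gap of 0 agrees with that. I'll reopen, go 30 mm lower and confirm before closing.

```bash
python3 -m jog '[[[0,0,0,0,0,0,1],[0,0,0,0,0,0,1],[0,0,0,0,0,0,1],[0,0,0,0,0,0,1],[0,0,0,0,0,0,1],[0,0,0,0,0,0,1],[0,0,0.2,0,0,0,1],[0,0,0.2,0,0,0,1],[0,0,0.2,0,0,0,1],[0,0,0,0,0,0,1],[0,0,0,0,0,0,1],[0,0,0,0,0,0,1]]]' 20
python3 - <<'E'
from h import *
from bench import *
s=telemetry.sense();print(s['tool_pos'],s['ft_force'],s['finger_gap'])
p,d=snapshot("wrist");c=camera_params("wrist");W=cloud(d,c['K'],c['extrinsics'])
from scipy.spatial.transform import Rotation as R
L=R.from_euler('xyz',s['tcp_rot'],degrees=True).inv().apply((W-s['tool_pos']).reshape(-1,3)).reshape(W.shape)
m=(abs(W[...,2]-108.5)<4)&(np.hypot(W[...,0]-476.4,W[...,1]-171.7)<25)
print('bar in tool',m.sum(),L[m].mean(0),cv2.minAreaRect(L[m][:,:2].astype(np.float32)))
m=(abs(abs(L[...,1])-48)<14)&(abs(L[...,0])<16)&(W[...,2]>75);print('tip world z',np.sort(W[m][:,2])[:5])
E
```

```text
time: 6.78
tool_pos: [476.7, 171.3, 53.2]
tcp_rot: [180.0, 0.0, 172.0]
ft_force: [-0.4, -0.4, -0.9]
finger_gap: 85.2
[476.68465748 171.34648467  53.16643867] [-0.39515508 -0.35874959 -0.90364038] 85.19032298327302
bar in tool 1991 [  2.31703862  -0.21451505 -55.22557911] ((0.7087764739990234, -0.17479658126831055), (13.048062324523926, 37.94618225097656), 89.82044219970703)
tip world z [96.31804619 96.33058764 96.51535739 96.526107   96.61749095]
```

The open tips are at z 96 and should be about 83 when shut. The bar is centred in the tool to 0.7 mm and 0.2 degrees. Closing now.

```bash
python3 -m jog '[[[0.014,0,0,0,0,0,1],[0,0,0,0,0,0,0],[0,0,0,0,0,0,0],[0,0,0,0,0,0,0],[0,0,0,0,0,0,0],[0,0,0,0,0,0,0],[0,0,0,0,0,0,0],[0,0,0,0,0,0,0]]]' 25
python3 -c "
from bench import *
s=telemetry.sense();print(s['tool_pos'],s['tcp_rot'],s['ft_force'],s['wrist_torque'],s['finger_gap'])"
```

```text
time: 7.82
tool_pos: [475.6, 171.5, 52.8]
tcp_rot: [180.0, 0.0, 172.0]
ft_force: [0.2, 2.4, 0.4]
finger_gap: 12.4
[475.60602663 171.52016004  52.75308301] [1.79980912e+02 1.95330561e-03 1.71972728e+02] [0.18061369 2.44866827 0.40677397] [ 0.42824487  0.04945566 -0.00228444] 12.37898268643817
```

```bash
python3 -m jog '[[[0,0,0.01,0,0,0,0],[0,0,0.01,0,0,0,0],[0,0,0,0,0,0,0],[0,0,0,0,0,0,0]]]' 25
python3 -c "
from bench import *
s=telemetry.sense();print(s['tool_pos'],s['ft_force'],s['wrist_torque'],s['finger_gap'])"
```

```text
time: 8.32
tool_pos: [475.6, 171.5, 51.9]
tcp_rot: [180.0, 0.0, 172.0]
ft_force: [-2.2, 3.9, 4.8]
finger_gap: 13.0
[475.63315876 171.50946608  51.87859415] [-2.1891228   3.90978594  4.82970353] [0.54894917 0.36222044 0.02256843] 12.958215872075218
```

```bash
python3 -m jog '[[[0,0,0,0,0,0.0139,0],[0,0,0,0,0,0.0139,0],[0,0,0,0,0,0.0139,0],[0,0,0,0,0,0,0]]]'; python3 -m jog '[[[0,0,0,0,0,0.0139,0],[0,0,0,0,0,0,0]]]';  python3 -m jog '[[[0,0,0,0,0,0.0139,0],[0,0,0,0,0,0,0]]]'
```

```text
time: 8.82
tool_pos: [475.6, 171.6, 51.8]
tcp_rot: [180.0, -0.0, 157.0]
ft_force: [-3.2, 4.9, 3.8]
finger_gap: 13.0
time: 9.07
tool_pos: [475.6, 171.6, 51.8]
tcp_rot: [180.0, -0.0, 152.0]
ft_force: [-1.9, 4.7, 4.2]
finger_gap: 12.5
time: 9.32
tool_pos: [475.7, 171.6, 51.8]
tcp_rot: [180.0, -0.0, 147.0]
ft_force: [-1.5, 4.6, 4.0]
finger_gap: 12.9
```

```bash
python3 -m jog '[[[0,0,0.006,0,0,0.0125,0],[0,0,0,0,0,0,0]]]'; python3 -m jog '[[[0,0,0,0,0,0.0125,0],[0,0,0,0,0,0,0]]]';  python3 -m jog '[[[0,0,0,0,0,0.0125,0],[0,0,0,0,0,0,0]]]'
```

```text
time: 9.57
tool_pos: [475.7, 171.7, 51.4]
tcp_rot: [180.0, -0.0, 142.5]
ft_force: [-1.3, 5.6, 2.7]
finger_gap: 12.5
time: 9.82
tool_pos: [475.6, 171.7, 51.2]
tcp_rot: [180.0, -0.0, 138.0]
ft_force: [0.4, 5.6, 1.8]
finger_gap: 12.4
time: 10.07
tool_pos: [475.7, 171.7, 51.1]
tcp_rot: [180.0, -0.0, 133.5]
ft_force: [1.3, 5.4, -0.7]
finger_gap: 12.5
```

The upward force has fallen from 5 N to about 0 at 34-38 degrees of turn. I'll probe downward gently.

```bash
python3 -m jog '[[[0,0,0,0,0,0.0125,0],[0,0,0.01,0,0,0,0],[0,0,0,0,0,0,0]]]'; python3 -m jog '[[[0,0,0.012,0,0,0,0],[0,0,0,0,0,0,0]]]'
```

```text
time: 10.45
tool_pos: [475.6, 171.7, 50.5]
tcp_rot: [180.0, -0.0, 129.1]
ft_force: [1.4, 5.9, -1.3]
finger_gap: 12.7
time: 10.7
tool_pos: [475.7, 171.7, 49.9]
tcp_rot: [180.0, -0.0, 129.1]
ft_force: [1.5, 6.1, -0.9]
finger_gap: 12.5
```

```bash
python3 -m jog '[[[0.006,0.005,0.012,0,0,0,0],[0,0,0.012,0,0,0,0],[0,0,0.012,0,0,0,0],[0,0,0.012,0,0,0,0],[0,0,0,0,0,0,0]]]'; python3 -m jog '[[[0,0,0.012,0,0,0,0],[0,0,0.012,0,0,0,0],[0,0,0,0,0,0,0]]]'
```

```text
time: 11.32
tool_pos: [475.7, 171.7, 47.9]
tcp_rot: [180.0, 0.0, 129.0]
ft_force: [0.9, 5.5, -0.6]
finger_gap: 12.5
time: 11.7
tool_pos: [475.6, 171.7, 46.7]
tcp_rot: [180.0, 0.0, 128.9]
ft_force: [1.8, 5.2, -1.3]
finger_gap: 12.4
```

```bash
python3 -m jog '[[[0,0,0.012,0,0,0,0],[0,0,0.012,0,0,0,0],[0,0,0,0,0,0,0]]]'; python3 -m jog '[[[0,0,0.008,0,0,0,0],[0,0,0,0,0,0,0]]]'; python3 -m jog '[[[0,0,0.006,0,0,0,0],[0,0,0,0,0,0,0]]]'
```

```text
time: 12.08
tool_pos: [475.6, 171.7, 45.5]
tcp_rot: [180.0, 0.0, 129.0]
ft_force: [0.7, 4.0, -1.3]
finger_gap: 12.6
time: 12.32
tool_pos: [475.6, 171.7, 45.1]
tcp_rot: [180.0, 0.0, 129.0]
ft_force: [0.6, 5.2, -0.5]
finger_gap: 12.6
time: 12.58
tool_pos: [475.7, 171.7, 45.0]
tcp_rot: [180.0, 0.0, 129.0]
ft_force: [0.7, 3.9, 2.3]
finger_gap: 12.2
```

The shoulder is met at z 45.0, 7.8 mm down from the start. I'll press slightly more, then turn back to the ribs (tool yaw 152.4).

```bash
python3 -m jog '[[[0,0,0.004,0,0,0,0],[0,0,0,0,0,0,0]]]'; python3 -m jog '[[[0,0,0,0,0,-0.013,0],[0,0,0,0,0,-0.013,0],[0,0,0,0,0,0,0]]]';
```

```text
time: 12.82
tool_pos: [475.7, 171.7, 45.0]
tcp_rot: [180.0, 0.0, 129.0]
ft_force: [-0.4, 4.9, 5.3]
finger_gap: 12.6
time: 13.2
tool_pos: [475.7, 171.7, 45.0]
tcp_rot: [180.0, 0.0, 138.4]
ft_force: [-2.9, 4.3, 5.0]
finger_gap: 12.7
```

```bash
python3 -m jog '[[[0,0,0,0,0,-0.013,0],[0,0,0,0,0,-0.013,0],[0,0,0,0,0,-0.013,0],[0,0,0,0,0,0,0],[0,0,0,0,0,0,0]]]'; python3 - <<'E'
from h import *
from bench import *
p,d=snapshot("wrist");c=camera_params("wrist");W=cloud(d,c['K'],c['extrinsics'])
s=telemetry.sense();print(s['tcp_rot'],s['ft_force'],s['wrist_torque'])
m=(abs(W[...,2]-101)<4)&(np.hypot(W[...,0]-476,W[...,1]-171.7)<25);print(m.sum(),np.median(W[m][:,2]))
E
```

```text
time: 13.82
tool_pos: [475.6, 171.6, 45.0]
tcp_rot: [-180.0, 0.0, 152.4]
ft_force: [-0.9, 3.6, 5.6]
finger_gap: 12.5
[-1.79992838e+02  6.62106322e-03  1.52357557e+02] [-1.79426158  3.26439785  5.47546149] [0.51358764 0.2772603  0.00544234]
2457 100.71217612751605
```

The bar's top is at 100.7 mm, which is home, and the tool is at 152.4. Releasing and checking.

```bash
python3 -m jog '[[[0,0,0,0,0,0,0.3],[0,0,0,0,0,0,0.5],[0,0,0,0,0,0,1],[0,0,0,0,0,0,1],[0,0,0,0,0,0,1],[0,0,0,0,0,0,1],[0,0,0,0,0,0,1],[0,0,0,0,0,0,1]]]'; python3 -m jog '[[[0,0,-0.4,0,0,0,1],[0,0,-0.8,0,0,0,1],[0,0,-0.8,0,0,0,1],[0,0,-0.5,0,0,0,1],[0,0,0,0,0,0,1],[0,0,0,0,0,0,1],[0,0,0,0,0,0,1]]]'
python3 - <<'E'
from h import *
from bench import *
p,d=snapshot("wrist");c=camera_params("wrist");W=cloud(d,c['K'],c['extrinsics'])
m=(abs(W[...,2]-101)<5)&(np.hypot(W[...,0]-476,W[...,1]-171.7)<25);print(m.sum(),np.median(W[m][:,2]),cv2.minAreaRect(W[m][:,:2].astype(np.float32)))
u,v=proj([476,171.7,60],c['K'],c['extrinsics'])[0].astype(int)
a=p[max(0,v-75):v+75,u-80:u+80];cv2.imwrite("pics/c5.png",cv2.resize(a,None,fx=4,fy=4,interpolation=2)[:,:,::-1])
E
```

```text
time: 14.88
tool_pos: [475.6, 171.7, 44.6]
tcp_rot: [-180.0, -0.0, 152.4]
ft_force: [0.2, 0.3, -0.4]
finger_gap: 85.3
time: 15.75
tool_pos: [474.6, 171.5, 167.8]
tcp_rot: [-179.9, -0.1, 152.3]
ft_force: [0.3, 0.2, 1.0]
finger_gap: 85.3
577 100.94250863843334 ((476.4070739746094, 171.06430053710938), (11.828741073608398, 37.772796630859375), 62.691246032714844)
```

View pics/c5.png

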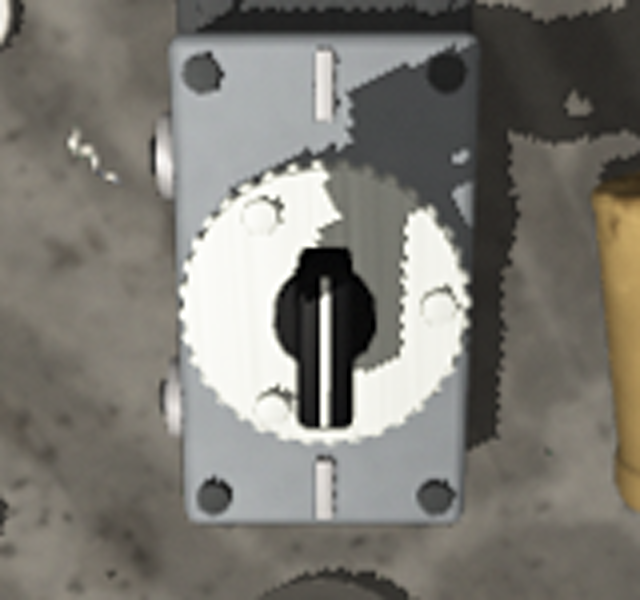

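The bar's line, from (326,280) to (326,425), lies in line with both ribs at (323,85) and (324,488). Its top is at 100.9 mm (home), and its angle is -27.3 degrees against -27.5 for the ribs. The lugs look unmoved, so I'm handing in.

```bash
python3 -c "
from bench import *
s=telemetry.sense();print(s['time'],s['qd'].round(2),s['ft_force']);print(job.hand_in())"
```

```text
15.8 [ 0.07  0.01 -0.34  0.05  0.15  0.1 ] [-0.52480691  0.57680467 -0.59974019]
the job is handed in; nothing more can be done
None
```

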